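Fish the slide rail out of the deep fixture tube

ROBOT

A 6-joint arm with a two-finger parallel gripper is mounted at the origin on the work surface. World frame = base frame: x ahead of the robot, y to its left, z up, the work surface at z = 0. Lengths are in m, angles in degrees, forces in N, time in s.
With the tool pointing down it reaches from about 0.35 to 0.875 m from the base axis. Payload 4.2 kg.
Tool frame: the origin (TCP) lies between the finger pads; the fingertips stand 14 mm ahead of it and the grasp point (between the pads) lies 5 mm behind it; z points along the fingers, y is the line along which they close (so a half turn about z gives the same grasp; the last joint's range is limited). The gripper opens to 87 mm and grips with 3 to 60 N. Pads are 19 mm wide; open, the fingers measure 117 mm over their backs; the gripper's body (75 mm by 190 mm) begins 51 mm behind the grasp point.
Start: joints at [-52.047, 22.042, 0.453, 0, -68.411, -14.817], TCP at [0.246, -0.575, 0.237] pointing down, gripper open.
Joint ranges: [-179.83, 179.83], [-69.29, 118.12], [-61.27, 80.66], [-181.25, 117.63], [-171.15, -9.14], [-177.46, 177.46]. Speed limits (degrees/s): [159.86, 159.86, 180, 180, 180, 180].

INTERFACE

Orientations are given as a 3x3 rotation matrix whose columns are the frame's x, y, z axes.
In Python, from plant import arm gives the robot as it stands. The module is installed in compiled form; this text tells all that it offers.
- The arm moves only by the tool servo_tool, never from a script. Its arguments are lists of equal length, an entry for each row: "travel": the shift along the tool's x, y, z in mm, a list of three; "roll": the turn about the tool's z in rad; "hand": the closure, from 0 (fully open) to 1 (shut). A call has 1 to 20 rows; each row shifts and turns the commanded pose from where the row before left it, along the tool's axes as they then stand; what a row does not reach is not made up. A row lasts 1/12 s, in which the tool goes at most 41.7 mm and 7.16 degrees, less where a joint would pass 70% of its speed; a pose out of reach is approached as far as the arm can. A call with a gripper value outside its range is refused whole. The fingers move at their own pace and stop on an object; the grip force is fixed at half the most. Time passes only in rows, so rows that do not move let the fingers close. It gives the time, the measured TCP pose, the force, the opening and the grip force at its end, in the units of the state.
- arm.get_obs(): the state, without advancing time (a new reading comes with each control period).
- arm.read_camera(name): name is "scene" or "top" or "wrist"; returns a dict with "pixels" (420x560x3 uint8, red, green, blue), "z_map" (420x560 float32, m along the optical axis (not along the pixel's ray), 0 where there is no reading), "fx", "fy", "cx", "cy" (pixels), "k1" (the pictures are not rectified: a ray, as slopes to the right and down, at radius r is drawn at 1 + k1 r^2 times it, then the intrinsics apply), "R" (3x3) and "t" (3): a world point X has camera coordinates R X + t; the wrist camera has in their place "tool_from_camera" (4x4, takes a point from camera to tool coordinates, whose origin is the TCP and whose axes are the flange's). Camera axes: x right, y down, z forward; pixel columns grow to the right and rows downward; lengths in m; the calibration is good to about 2 mm. A picture is of the moment at which its call begins: read the wrist's pose just before it.
- arm.job_done(): hands the job in; it is judged then, once.
The state is a dict: "time_s": time; "joints": joint angles; "dq": joint speeds; "joint_efforts": joint torques, N m; "position": TCP position; "ee_rot": TCP orientation; "ft_force": force on the tool from outside, world axes, zero at the start; "moment": the same for the moment, N m; "finger_gap": finger opening in m; "grip_force": force on a finger pad.
Only numpy, scipy, OpenCV 4.12 (cv2) and the standard library are available. Lean on these libraries where they do the work, as an engineer would, in place of code of your own. Each camera call takes 0.05 s, during which the arm holds its last target. There are 200 camera calls.

TASK

The aluminium slide rail has slipped to the bottom of the deep upright tube: take the hook picker from its fork stand, feel gently for the lifting eye on its carriage with the hook, and lift the rail out with the picker alone. Set it down softly, flat on its underside, in the large bay of the grey parts tray, then hang the picker back upright in its fork and let go. Do not force the hook against the eye or the tube, keep your hand off the rail, and leave the other things on the bench alone.

Things in the scene. Friction and masses are not known exactly. Their poses are not given: they have to be found in the camera images.
- well_mouth (a point): centre of the mouth of the deep tube: rectangular steel tube standing on a dark base plate (190 x 110 x 10 mm), fixed, open on top. Mouth 128 mm above the bench; inside 132 mm long (its x), 48 mm wide (y), walls 5 mm, floor 118 mm below the mouth. A slit 16 mm wide runs down the wall at its +x end. z is up; place and yaw vary.
- rail_center (a point): the rail, 0.22 to 0.31 kg: flat aluminium bar 116 mm (x) x 40 (y) x 12 (z) on the tube's floor, with 8 mm play at each end (start: within 5 mm of mid-tube, x along the tube's x within 2 degrees); on it a steel carriage 34 x 38 x 14 mm. This point: over the bar's middle, 13 mm above its underside. Hung by the eye it tilts up to 15 degrees, lowest edge up to 70 mm below the crossbar.
- rail_top (a point): over the middle of the rail at the level of the carriage's top, 26 mm above the rail's underside. A lifting eye stands on the carriage: arch of 5 mm bar along y, legs 24 mm apart, 24 mm clear under its crossbar. Carriage and eye sit up to 32 mm to either side of here along x; where is NOT measured: feel. Stiff: pushed, it drags the rail (1 to 4 N) to the tube's end, then the force climbs.
- picker_grip (a point): centre of the handle of the picker (0.16 kg): black square handle 24 x 24 mm, 44 high, to be gripped from above; under it a square steel collar 36 x 36 x 6 mm, its underside 28 mm below here; then a straight 7 mm rod down along -z to a J hook that points to the picker's +x. It starts hanging upright in the fork by its collar, its x along the fork's x within 4 degrees.
- picker_hook (a point): middle of the bottom bar of the picker's J hook, on the centre line of the 6 mm bar, 132 mm below the handle's centre. Axes as the handle's. The rod's axis is 7 mm to -x of here, the upturned tip 7 mm to +x; the tip's top is 13 mm above here, the hook's underside 3 mm below.
- fork_seat (a point): where the picker hangs in the fixed dark fork stand: on top of the fork plate (8 mm thick), on the hanging rod's axis, 125 mm above the bench. The 14 mm slot runs along x, open at the prong ends 40 mm to -x, closed 12 mm to +x; a post stands 51 mm to +x. The picker is raised 10 mm or more and drawn out along -x, and goes back the same way, hook to +x. Place and yaw vary.
- tray_bay (a point): centre of the floor of the large bay of the fixed grey parts tray: 170 mm (x) by 112 mm (y) inside, walls 26 mm above its floor, which is 4 mm above the bench. The small bay on the -y side holds two bushings. Place and yaw vary; tube, fork and tray stand in any order from left to right.
Not all that is in view belongs to the job. Leave any blue or yellow look-alike of the part that bears picker_grip alone.

How it is judged (in metres and radians):
On the way, in this order (a step that is already met when the one before it is completed fails the run):
1. the picker is out of its fork (distance between picker_grip and fork_seat above 0.075 m), for 0.1 s.
2. the rail hangs on the picker, clear above the tube's mouth (z of rail_center in the frame of well_mouth above 0.02 m and contact force between picker and rail above 1 N), for 0.2 s.
3. the rail lies flat in the large bay of the tray, free of the picker (x of rail_center in the frame of tray_bay between -0.085 and 0.085 m and y of rail_center in the frame of tray_bay between -0.056 and 0.056 m and z of rail_center in the frame of tray_bay below 0.019 m and angle between rail_center's own z axis and vertical below 0.15 rad and contact force between picker and rail below 0.3 N and linear speed of rail below 0.03 m/s), for 0.2 s.
At the end, for the whole second after the job is handed in: The rail rests flat (tilt under 0.15 rad, centre under 19 mm above the bay floor), its centre inside the large tray bay; the picker hangs still and upright (under 0.08 rad) in the fork, handle centre 22 to 32 mm above the plate and within 15 mm of the seat sideways, clear of the rail (x of rail_center in the frame of tray_bay between -0.085 and 0.085 m and y of rail_center in the frame of tray_bay between -0.056 and 0.056 m and z of rail_center in the frame of tray_bay below 0.019 m and angle between rail_center's own z axis and vertical below 0.15 rad and horizontal distance between picker_grip and fork_seat below 0.015 m and angle between picker_grip's own z axis and vertical below 0.08 rad and z of picker_grip in the frame of fork_seat between 0.022 and 0.032 m and linear speed of rail below 0.02 m/s and linear speed of picker below 0.03 m/s and contact force between picker and rail below 0.1 N); the robot touches nothing.
It fails at once if the picker pushes on the rail or its eye with more than 12 N (contact force between picker and rail above 12 N).
It fails at once if the picker pushes on the tube with more than 12 N (contact force between picker and well above 12 N).
It fails at once if the hand or arm touches the rail (contact force between any of the fingers, the arm and rail above 0.5 N).
It fails at once if the rail is dropped into the tray (hits it with more than 40 N) (contact force between rail and tray above 40 N).
It fails at once if something else on the bench is pushed more than 25 mm (distance of any of bush0, bush1, wrench, hammer, offcut, oil, vblock, cap from where it was at the start of the episode above 0.025 m).
It also fails if it takes over 72 s, if anything falls off the work surface, if the arm or the gripper's body presses on something with over 40 N, if the wrist force passes 120 N, or if a joint passes its speed limit or range.

## Working session

There is one attempt and no reset: what is moved stays moved. The work goes in short steps, Python scripts to look and compute and a tool call to move; the robot and the scene stay as the last step left them, time stands still between calls to the robot, and variables do not carry over. Pictures are saved under pics/ and viewed, at most 10 in all, crops included, and the job is handed in when it is done.

Besides the shell and the picture viewer there is one more tool, called after "Emit:" as name(argument=value, ...), one argument or row to a line, values as JSON. servo_tool: Moves the arm, as the interface text tells. Its arguments: {"type":"object","properties":{"travel":{"type":"array"},"roll":{"type":"array"},"hand":{"type":"array"}},"required":["travel","roll","hand"]}

```bash
mkdir -p pics; cat > h.py <<'E'
import numpy as np, cv2
from plant import arm
def save(name, fn):
    c=arm.read_camera(name); np.savez(fn+'.npz',**{k:np.array(v) for k,v in c.items()})
    cv2.imwrite('pics/'+fn+'.png',c['pixels'][:,:,::-1]); return c
def load(fn): return dict(np.load(fn+'.npz'))
E
python3 - <<'E'
from h import *
o=arm.get_obs(); print(o)
for n in('scene','top'):
    c=save(n,n+'0'); print(n,c['fx'],c['fy'],c['cx'],c['cy'],c['k1'],c['R'],c['t'])
a=cv2.imread('pics/scene0.png');b=cv2.imread('pics/top0.png')
E
```

```text
{'time_s': 0.0, 'joints': array([-5.20476789e+01,  2.20894682e+01,  3.79502229e-01, -2.91246180e-02,
       -6.84106424e+01, -1.48195683e+01]), 'dq': array([ 0.07487651, -0.13492035,  0.03763131,  0.00667715,  0.00997449,
        0.01375242]), 'joint_efforts': array([ 6.80073354e-04, -3.90664601e+01,  1.87402815e+01,  4.21987429e+00,
        1.08703200e-02, -2.25884405e-04]), 'position': array([ 0.24536234, -0.57419899,  0.23547095]), 'ee_rot': array([[-9.19670691e-01, -3.92689406e-01, -9.21863998e-04],
       [-3.92690480e-01,  9.19668626e-01,  1.95050274e-03],
       [ 8.18676355e-05,  2.15582742e-03, -9.99997673e-01]]), 'ft_force': array([-0.64654744, -0.11556155, -0.19664963]), 'moment': array([ 0.0088321 , -0.05331852,  0.02172784]), 'grip_force': 0.0, 'finger_gap': 0.08632766573605186}
scene 499.53803907031204 499.53803907031204 286.4105917647692 219.8038343565984 0.007728092165600172 [[-0.07084242  0.99746204 -0.00712895]
 [ 0.79053535  0.05178462 -0.61022309]
 [-0.6083052  -0.04886537 -0.79219755]] [-0.0239027  -0.29291644  1.60832967]
top 386.5469621456542 386.5469621456542 279.87866613317306 210.84864949627288 -0.11235757819275687 [[ 4.34263018e-03 -9.99774546e-01 -2.07845972e-02]
 [-9.84892136e-01 -6.77956200e-04 -1.73167608e-01]
 [ 1.73114475e-01  2.12225892e-02 -9.84673032e-01]] [0.08919753 0.47940423 0.87674378]
```

View pics/scene0.png

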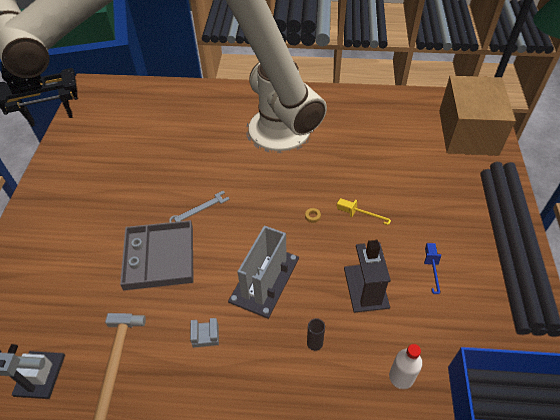

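View pics/top0.png

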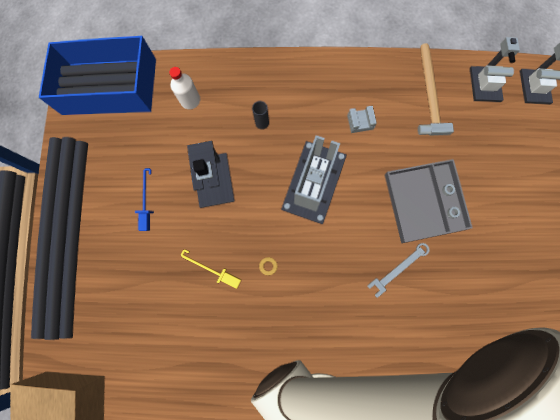

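The scene shows the tray on the left (~157,255), the tube in the middle (~265,270) and the fork with the black picker on the right (~372,262). The blue and yellow look-alikes lie next to the fork. In the top view these are at the fork (~207,172), tube (~315,180) and tray (~428,200). Next I'll get point clouds and enlarged crops.

```bash
cat >> h.py <<'E'
def cam(c): return (np.array([[c['fx'],0,c['cx']],[0,c['fy'],c['cy']],[0,0,1]],float), np.array([float(c['k1']),0,0,0]))
def rays(c,uv):
    K,d=cam(c); n=cv2.undistortPoints(np.asarray(uv,float).reshape(-1,1,2),K,d).reshape(-1,2)
    return np.c_[n,np.ones(len(n))]
def cloud(c):
    u,v=np.meshgrid(np.arange(560),np.arange(420)); r=rays(c,np.c_[u.ravel(),v.ravel()])
    P=(r*c['z_map'].reshape(-1,1)-c['t'])@c['R']; return P.reshape(420,560,3)
def onplane(c,uv,z):
    r=rays(c,uv)@c['R']; o=-c['R'].T@c['t']; return o+r*((z-o[2])/r[:,2])[:,None]
def proj(c,P):
    K,d=cam(c); return cv2.projectPoints(np.asarray(P,float).reshape(-1,3),cv2.Rodrigues(c['R'])[0],c['t'],K,d)[0].reshape(-1,2)
E
python3 - <<'E'
from h import *
t=load('top0'); P=cloud(t); z=P[...,2]
print('bench z',np.median(z[280:300,300:340]))
def rect(box,lo,hi):
    x0,y0,x1,y1=box; m=np.zeros(z.shape,bool); m[y0:y1,x0:x1]=1; m&=(z>lo)&(z<hi)
    q=P[m]; r=cv2.minAreaRect(q[:,:2].astype(np.float32)*1000); return len(q),np.round(r[0],1),np.round(r[1],1),round(r[2],1),np.median(q[:,2]).round(4),q.mean(0).round(4)
print('tube rim',rect((270,125,355,230),.120,.135))
print('tube base',rect((270,125,355,230),.006,.016))
print('fork plate',rect((180,130,240,212),.118,.130))
print('fork all',rect((180,130,240,212),.116,.20))
print('fork base',rect((180,130,240,212),.005,.02))
print('collar',rect((180,130,240,212),.127,.135),'handle',rect((180,130,240,212),.160,.19))
print('tray walls',rect((380,155,475,245),.025,.036))
for nm,bx in(('top0',(180,125,350,225)),('scene0',(225,215,395,315))):
    a=cv2.imread(f'pics/{nm}.png')[bx[1]:bx[3],bx[0]:bx[2]]
    cv2.imwrite(f'pics/{nm}c.png',cv2.resize(a,None,fx=4.5,fy=4.5,interpolation=cv2.INTER_CUBIC))
h=z[125:225,180:250]; print(np.histogram(h,bins=np.arange(0,.2,.005)))
E
```

```text
bench z 0.0006162328938990988
tube rim (419, array([560.7,   7.1]), array([ 58.7, 143.1]), 69.9, np.float64(0.1284), array([0.5564, 0.0091, 0.128 ]))
tube base (1618, array([595.2,   6.8]), array([161.3, 275.4]), 74.2, np.float64(0.0107), array([0.5494, 0.0068, 0.0108]))
fork plate (874, array([569.6, 262.2]), array([106.8,  59.2]), 11.4, np.float64(0.1252), array([0.5737, 0.2614, 0.1252]))
fork all (1165, array([569.6, 262.2]), array([106.8,  59.2]), 11.4, np.float64(0.1259), array([0.5678, 0.26  , 0.133 ]))
fork base (1020, array([583.4, 242.1]), array([104.5, 233.4]), 74.3, np.float64(0.0083), array([0.5494, 0.2484, 0.0084]))
collar (195, array([568.9, 261.2]), array([104.3,  56.6]), 11.4, np.float64(0.1292), array([0.5609, 0.2569, 0.1294])) handle (155, array([553.1, 258.7]), array([23.8, 24.9]), 14.3, np.float64(0.1742), array([0.5519, 0.2573, 0.1727]))
tray walls (806, array([ 511. , -275.6]), array([180.1, 177.7]), 11.3, np.float64(0.0304), array([ 0.5131, -0.2842,  0.0301]))
(array([2782,  871,  154,    3,    3,    2,    6,    3,    2,    5,    1,
          4,    3,    3,    2,    1,    2,    2,    0,    0,    0,    0,
          0,    9,  387,  481,   78,   15,   11,    8,   12,    9,   16,
          9,   82,   48,    0,    0,    0]), array([0.   , 0.005, 0.01 , 0.015, 0.02 , 0.025, 0.03 , 0.035, 0.04 ,
       0.045, 0.05 , 0.055, 0.06 , 0.065, 0.07 , 0.075, 0.08 , 0.085,
       0.09 , 0.095, 0.1  , 0.105, 0.11 , 0.115, 0.12 , 0.125, 0.13 ,
       0.135, 0.14 , 0.145, 0.15 , 0.155, 0.16 , 0.165, 0.17 , 0.175,
       0.18 , 0.185, 0.19 , 0.195]))
```

View pics/top0c.png

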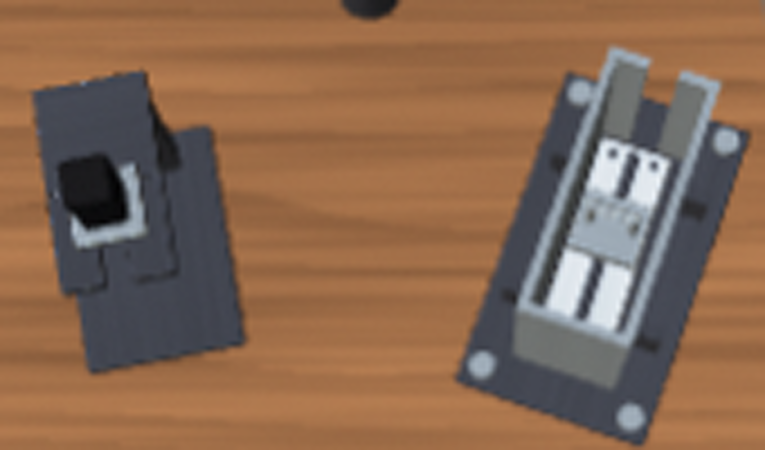

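View pics/scene0c.png

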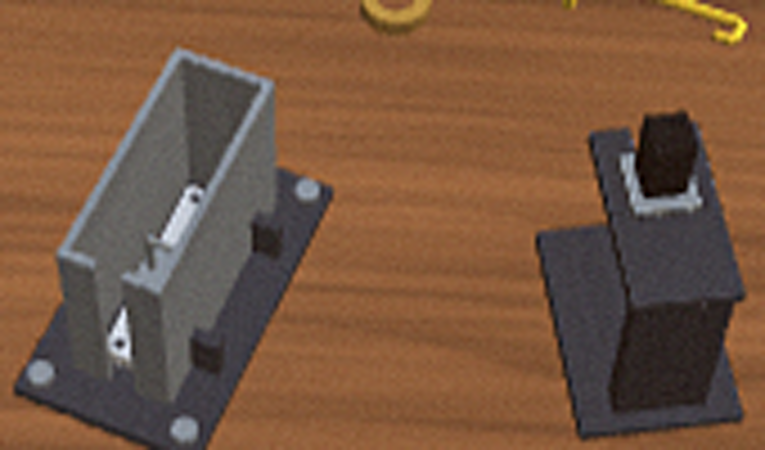

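The top crop shows the tube with its slit at the far end, the carriage near mid-tube (~610,220) and the fork slot opening toward the robot (~120,280). In the scene crop the picker's collar sits on the fork plate (~660,190) and the eye's crossbar is just visible (~155,245). Now I'll measure the frames and get a rough eye position.

```bash
python3 - <<'E'
from h import *
t=load('top0'); P=cloud(t); s=load('scene0'); S=cloud(s)
def loc(Q,c,yaw):
    a=np.radians(yaw); R=np.array([[np.cos(a),-np.sin(a)],[np.sin(a),np.cos(a)]]); return (Q[...,:2]-c)@R
C=np.array([.5607,.0071])
for nm,Q in(('top',P),('scene',S)):
    L=loc(Q,C,-20.1); z=Q[...,2]
    rim=(abs(z-.128)<.004)&(abs(L[...,0])<.08)&(abs(L[...,1])<.04)
    print(nm,'rim',rim.sum(),np.percentile(L[rim],[0,2,98,100],axis=0).round(4).tolist(), cv2.minAreaRect((Q[rim][:,:2]*1000).astype(np.float32)))
    m=(abs(L[...,0])<.064)&(abs(L[...,1])<.022)&(z<.1)
    for b in np.arange(-.064,.064,.004):
        k=m&(L[...,0]>=b)&(L[...,0]<b+.004)
        if k.sum(): print(round(b*1000),k.sum(),np.percentile(z[k],[10,50,90,100]).round(4))
    e=m&(z>.045)&(z<.075); print('eye',np.c_[L[e],z[e]].round(4).tolist()[:25])
# fork/picker
for nm,Q in(('top',P),('scene',S)):
    L=loc(Q,np.array([.5565,.2596]),11.4); z=Q[...,2]; near=(abs(L[...,0])<.09)&(abs(L[...,1])<.05)
    for lab,lo,hi in(('plate',.119,.128),('collar',.1285,.134),('htop',.168,.18)):
        k=near&(z>lo)&(z<hi); k2=k&(abs(L[...,0])<.03)&(abs(L[...,1])<.03) if lab!='plate' else k
        if k2.sum()>4: print(nm,lab,k2.sum(),np.percentile(L[k2],[1,99],axis=0).round(4).tolist(),[np.round(v,1) for v in cv2.minAreaRect((Q[k2][:,:2]*1000).astype(np.float32))])
    # tray
    L=loc(Q,np.array([.511,-.2756]),11.3); k=(abs(z-.030)<.005)&(abs(L[...,0])<.1)&(abs(L[...,1])<.1)
    print('tray y hist',np.histogram(L[k][abs(L[k][:,0])<.07,1],bins=np.arange(-.096,.1,.004)))
    print('tray x',np.percentile(L[k],[1,99],axis=0).round(4).tolist())
E
```

```text
top rim 392 [[-0.0715, -0.0294], [-0.0703, -0.0288], [0.0694, 0.0288], [0.0715, 0.0293]] ((560.693115234375, 7.1008453369140625), (58.673126220703125, 143.17884826660156), 69.7314224243164)
-44 11 [0.0207 0.0237 0.0248 0.0251]
-40 28 [0.0209 0.0228 0.0242 0.0264]
-36 27 [0.0151 0.0224 0.0242 0.026 ]
-32 29 [0.0199 0.0228 0.025  0.0259]
-28 29 [0.0187 0.0229 0.0256 0.0269]
-24 25 [0.0201 0.0224 0.0241 0.0253]
-20 28 [0.0201 0.0223 0.0247 0.027 ]
-16 32 [0.0197 0.0227 0.0246 0.0261]
-12 25 [0.0212 0.022  0.0241 0.026 ]
-8 53 [0.0215 0.0328 0.0384 0.0402]
-4 28 [0.0338 0.0369 0.0387 0.0403]
0 28 [0.0231 0.0371 0.039  0.0419]
4 42 [0.0341 0.038  0.0628 0.0662]
8 44 [0.0348 0.0434 0.0671 0.0684]
12 20 [0.0121 0.0361 0.0413 0.0642]
16 8 [0.0131 0.0281 0.0365 0.037 ]
20 23 [0.0342 0.0365 0.038  0.0411]
24 22 [0.0117 0.0355 0.0374 0.0386]
28 12 [0.0117 0.0235 0.0254 0.0255]
32 27 [0.017  0.0226 0.0246 0.0251]
36 26 [0.0203 0.0226 0.0246 0.0268]
40 28 [0.0173 0.0227 0.0242 0.0244]
44 25 [0.0157 0.0229 0.025  0.0273]
48 29 [0.0182 0.023  0.0252 0.0274]
52 25 [0.0201 0.0227 0.0245 0.0254]
56 18
[... 5078 characters left out ...]
0000000e-02, -3.60000000e-02,
       -3.20000000e-02, -2.80000000e-02, -2.40000000e-02, -2.00000000e-02,
       -1.60000000e-02, -1.20000000e-02, -8.00000000e-03, -4.00000000e-03,
        8.32667268e-17,  4.00000000e-03,  8.00000000e-03,  1.20000000e-02,
        1.60000000e-02,  2.00000000e-02,  2.40000000e-02,  2.80000000e-02,
        3.20000000e-02,  3.60000000e-02,  4.00000000e-02,  4.40000000e-02,
        4.80000000e-02,  5.20000000e-02,  5.60000000e-02,  6.00000000e-02,
        6.40000000e-02,  6.80000000e-02,  7.20000000e-02,  7.60000000e-02,
        8.00000000e-02,  8.40000000e-02,  8.80000000e-02,  9.20000000e-02,
        9.60000000e-02]))
tray x [[-0.0887, -0.0851], [0.0919, 0.089]]
```

Both cameras agree to about 2 mm: tube (561.4, 7.4) at −20.1°, fork seat (557, 260) at 11°, bay (505, −247) at 11.3°, eye at about +10 mm in the tube frame.

```bash
cat >> h.py <<'E'
def plan(x,y,z,tx):
    "shift (mm, tool axes after the roll) and roll to bring the TCP to x,y,z (mm) with tool x at yaw tx deg"
    o=arm.get_obs(); R=o['ee_rot']; p=o['position']*1000
    cur=np.degrees(np.arctan2(R[1,0],R[0,0])); d=(tx-cur+180)%360-180; roll=-np.radians(d)
    R2=R@cv2.Rodrigues(np.array([0,0,roll]))[0]
    v=R2.T@(np.array([x,y,z])-p); print('t',round(o['time_s'],2),'p',p.round(1),'yaw',cur.round(2),'roll',roll.round(3),'shift',v.round(1),'F',o['ft_force'].round(2),'gap',round(o['finger_gap'],4),'q',o['joints'].round(0))
    return v
E
python3 -c "
from h import *
plan(555.5,259.9,237,-169)"
```

```text
t 0.1 p [ 245.4 -574.3  235.5] yaw -156.88 roll 0.212 shift [-4.636e+02  7.596e+02 -2.000e-01] F [ 0.73 -0.55 -0.19] gap 0.0871 q [-52.  22.   0.  -0. -68. -15.]
```

Emit:
servo_tool(
  travel=[
    [0, 0, 0],
    [0, 0, 0],
    [-10, 17, 0],
    [-21, 34, 0],
    [-21, 34, 0],
    [-21, 34, 0],
    [-21, 34, 0],
    [-21, 34, 0],
    [-21, 34, 0],
    [-21, 34, 0],
    [-21, 34, 0],
    [-21, 34, 0],
    [-21, 34, 0],
    [-21, 34, 0],
    [-21, 34, 0],
    [-21, 34, 0],
    [-21, 34, 0],
    [-21, 34, 0],
    [-21, 34, 0],
    [-21, 34, 0],
  ],
  roll=[0.106, 0.106, 0, 0, 0, 0, 0, 0, 0, 0, 0, 0, 0, 0, 0, 0, 0, 0, 0, 0],
  hand=[0, 0, 0, 0, 0, 0, 0, 0, 0, 0, 0, 0, 0, 0, 0, 0, 0, 0, 0, 0],
)

```text
time_s: 1.77
position: [0.4924, 0.0814, 0.2364]
ee_rot: [[-0.982, -0.191, -0.0], [-0.191, 0.982, -0.0], [0.0, 0.0, -1.0]]
ft_force: [0.8, -0.4, -0.1]
finger_gap: 0.0871
grip_force: 0.0
```

```bash
python3 -c "
from h import *
plan(555.5,259.9,235,-169)"
```

```text
t 1.77 p [492.4  81.4 236.4] yaw -168.98 roll 0.0 shift [-96.  163.2   1.4] F [ 0.83 -0.37 -0.11] gap 0.0871 q [  28.   10.  -17.   -0.  -63. -107.]
```

Emit:
servo_tool(
  travel=[
    [-21, 35, 0],
    [-21, 35, 0],
    [-21, 35, 0],
    [-17, 29, 0],
    [-10, 18, 5],
    [-5, 9, 10],
    [-1, 2, 15],
    [0, 0, 15],
    [0, 0, 0],
    [0, 0, 0],
  ],
  roll=[0, 0, 0, 0, 0, 0, 0, 0, 0, 0],
  hand=[0, 0, 0, 0, 0, 0, 0, 0, 0, 0],
)

```text
time_s: 2.6
position: [0.5549, 0.2565, 0.1903]
ee_rot: [[-0.982, -0.19, -0.003], [-0.19, 0.982, -0.002], [0.003, -0.002, -1.0]]
ft_force: [-0.1, -0.7, -0.4]
finger_gap: 0.087
grip_force: 0.0
```

```bash
python3 -c "
from h import *
plan(555.5,259.9,152,-169)
c=save('wrist','w0'); print(c['tool_from_camera'].round(3).tolist(),c['fx'])"
```

```text
t 2.6 p [554.9 256.5 190.3] yaw -169.04 roll -0.001 shift [-1.4  3.3 38.3] F [-0.09 -0.73 -0.38] gap 0.087 q [  40.   23.   -5.    0.  -62. -119.]
[[-0.001, -0.963, -0.268, 0.073], [1.0, -0.001, -0.0, 0.001], [-0.0, -0.268, 0.963, -0.148], [0.0, 0.0, 0.0, 1.0]] 312.1260112437967
```

View pics/w0.png

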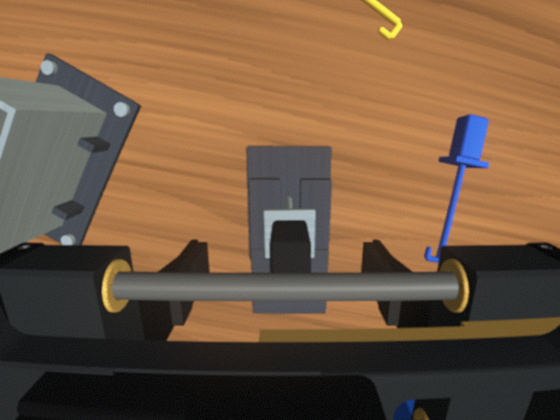

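The wrist view shows the black handle (~290,255) centred between the fingers (~185 and ~385) and aligned with them. I'll descend and grip.

Emit:
servo_tool(
  travel=[
    [-1, 3, 8],
    [0, 0, 10],
    [0, 0, 10],
    [0, 0, 8],
    [0, 0, 2],
    [0, 0, 0],
    [0, 0, 0],
    [0, 0, 0],
    [0, 0, 0],
    [0, 0, 0],
    [0, 0, 0],
    [0, 0, 0],
    [0, 0, 0],
  ],
  roll=[0, 0, 0, 0, 0, 0, 0, 0, 0, 0, 0, 0, 0],
  hand=[0, 0, 0, 0, 0, 0, 1, 1, 1, 1, 1, 1, 1],
)

```text
time_s: 3.73
position: [0.5561, 0.2608, 0.1537]
ee_rot: [[-0.982, -0.191, 0.0], [-0.191, 0.982, 0.0], [-0.0, 0.0, -1.0]]
ft_force: [-0.4, -0.1, 0.3]
finger_gap: 0.0479
grip_force: 0.0
```

```bash
python3 -c "
from h import *
plan(555.5,259.9,152,-169)"
```

```text
t 3.73 p [556.1 260.8 153.7] yaw -169.01 roll -0.0 shift [ 0.7 -0.8  1.7] F [-0.35 -0.12  0.31] gap 0.0479 q [  40.   25.   -8.    0.  -57. -119.]
```

Emit:
servo_tool(
  travel=[
    [0, 0, 1.5],
    [0, 0, 0],
    [0, 0, 0],
    [0, 0, 0],
    [0, 0, 0],
    [0, 0, 0],
    [0, 0, 0],
    [0, 0, 0],
  ],
  roll=[0, 0, 0, 0, 0, 0, 0, 0],
  hand=[1, 1, 1, 1, 1, 1, 1, 1],
)

```text
time_s: 4.4
position: [0.5559, 0.2607, 0.1519]
ee_rot: [[-0.982, -0.191, -0.0], [-0.191, 0.982, -0.0], [0.0, -0.0, -1.0]]
ft_force: [-0.1, -0.0, -0.8]
finger_gap: 0.0238
grip_force: 30.0
```

```bash
python3 -c "
from h import *
plan(555.5,259.9,152,-169)"
```

```text
t 4.4 p [555.9 260.7 151.9] yaw -169.02 roll -0.0 shift [ 0.6 -0.7 -0.1] F [-0.08 -0.02 -0.76] gap 0.0238 q [  40.   25.   -8.   -0.  -57. -119.]
```

Gripped: the gap is 23.8 mm at 30 N. Next I'll lift it, draw it out along fork −x (tool +x), then raise it.

Emit:
servo_tool(
  travel=[
    [0, 0, -4],
    [0, 0, -6],
    [0, 0, -5],
    [5, 0, 0],
    [10, 0, 0],
    [15, 0, 0],
    [20, 0, 0],
    [20, 0, 0],
    [15, 0, -10],
    [0, 0, -30],
    [0, 0, -30],
    [0, 0, -30],
    [0, 0, -20],
    [0, 0, 0],
    [0, 0, 0],
    [0, 0, 0],
  ],
  roll=[0, 0, 0, 0, 0, 0, 0, 0, 0, 0, 0.109, 0.109, 0.109, 0.109, 0.107, 0],
  hand=[1, 1, 1, 1, 1, 1, 1, 1, 1, 1, 1, 1, 1, 1, 1, 1],
)

```text
time_s: 5.73
position: [0.4715, 0.2443, 0.2873]
ee_rot: [[-0.938, 0.346, -0.0], [0.346, 0.938, 0.001], [0.0, 0.001, -1.0]]
ft_force: [-0.2, 0.2, -1.9]
finger_gap: 0.0238
grip_force: 30.0
```

```bash
cat >> h.py <<'E'
TC=np.array([561.4,7.4]); TY=-20.1
def tube(x,y=0,c=None):
    a=np.radians(TY); return (TC if c is None else c)+np.array([x*np.cos(a)-y*np.sin(a),x*np.sin(a)+y*np.cos(a)])
def where():
    o=arm.get_obs(); a=np.radians(TY); d=o['position'][:2]*1000-TC; f=o['ft_force']
    r=lambda v:(np.cos(a)*v[0]+np.sin(a)*v[1],-np.sin(a)*v[0]+np.cos(a)*v[1])
    print('tube xy',np.round(r(d),2),'z',round(o['position'][2]*1000,2),'F tube',np.round(r(f),2),f[2].round(2))
E
python3 -c "
from h import *
plan(*tube(-28),290,159.9)"
```

```text
t 5.73 p [471.5 244.3 287.3] yaw 159.78 roll -0.002 shift [-137.8 -191.6   -2.9] F [-0.19  0.24 -1.86] gap 0.0238 q [  45.   11.   -8.   -0.  -71. -155.]
```

Emit:
servo_tool(
  travel=[
    [-9, -12, 0],
    [-16, -22, -1],
    [-20, -28, -1],
    [-21, -29, -1],
    [-21, -29, 0],
    [-21, -29, 0],
    [-16, -22, 0],
    [-9, -13, 0],
    [-5, -8, 0],
    [0, 0, 0],
    [0, 0, 0],
    [0, 0, 0],
  ],
  roll=[0, 0, 0, 0, 0, 0, 0, 0, 0, 0, 0, 0],
  hand=[1, 1, 1, 1, 1, 1, 1, 1, 1, 1, 1, 1],
)

```text
time_s: 6.73
position: [0.5357, 0.0177, 0.2899]
ee_rot: [[-0.94, 0.342, -0.0], [0.342, 0.94, 0.0], [0.0, 0.0, -1.0]]
ft_force: [1.1, -0.1, -2.0]
finger_gap: 0.0239
grip_force: 30.0
```

```bash
python3 -c "
from h import *
plan(*tube(-28),290,159.9); where()
s=save('scene','scene1'); t=save('top','top1')
h=lambda m,b:cv2.resize(cv2.cvtColor(m['pixels'],cv2.COLOR_RGB2BGR)[b[1]:b[3],b[0]:b[2]],(390,580),interpolation=cv2.INTER_CUBIC)
cv2.imwrite('pics/both1.png',np.hstack([h(s,(220,170,320,319)),h(t,(265,90,365,239))]))"
```

```text
t 6.73 p [535.7  17.7 289.9] yaw 159.98 roll 0.001 shift [ 0.3 -0.8 -0.1] F [ 1.14 -0.05 -1.97] gap 0.0239 q [  19.   11.   -7.   -0.  -72. -129.]
tube xy [-27.65   0.82] z 289.88 F tube [1.09 0.34] -1.97
```

View pics/both1.png

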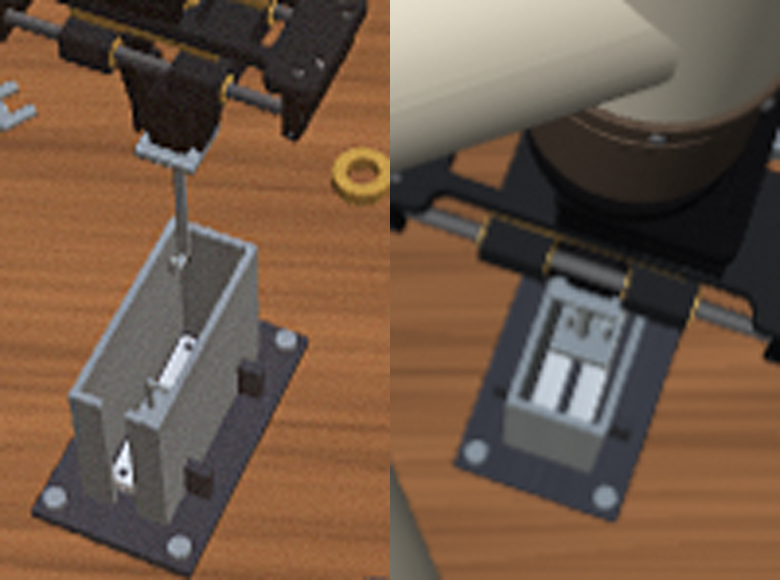

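The left half shows the hook hanging just above the tube's mouth (~180,262), centred in its width. In the right half the gripper hides the near end and the carriage is still mid-rail (~590,330). I'll descend to hook height between carriage top and crossbar.

Emit:
servo_tool(
  travel=[
    [0, -0.8, 8],
    [0, 0, 14],
    [0, 0, 16],
    [0, 0, 16],
    [0, 0, 16],
    [0, 0, 16],
    [0, 0, 12],
    [0, 0, 8],
    [0, 0, 6],
    [0, 0, 4],
    [0, 0, 0],
    [0, 0, 0],
    [0, 0, 0],
  ],
  roll=[0, 0, 0, 0, 0, 0, 0, 0, 0, 0, 0, 0, 0],
  hand=[1, 1, 1, 1, 1, 1, 1, 1, 1, 1, 1, 1, 1],
)

```text
time_s: 7.92
position: [0.5363, 0.0162, 0.1748]
ee_rot: [[-0.939, 0.344, 0.002], [0.344, 0.939, 0.0], [-0.001, 0.001, -1.0]]
ft_force: [0.5, -0.8, -1.3]
finger_gap: 0.0237
grip_force: 30.0
```

```bash
python3 -c "
from h import *
s=load('scene1'); p=tube(-20.65,.82); print(proj(s,[[*p/1000,.159]]))
plan(*tube(-28),174,159.9); where()"
```

```text
[[265.49368451 236.95693176]]
t 7.92 p [536.3  16.2 174.8] yaw 159.89 roll -0.0 shift [1.4 0.4 0.8] F [ 0.53 -0.84 -1.3 ] gap 0.0237 q [  19.   17.  -17.    0.  -56. -129.]
tube xy [-26.58  -0.36] z 174.79 F tube [ 0.79 -0.61] -1.3
```

Emit:
servo_tool(
  travel=[
    [-2, 0, 0.8],
    [-4, 0, 0],
    [-4, 0, 0],
    [-3, 0, 0],
    [-2, 0, 0],
    [-2, 0, 0],
    [-1.5, 0, 0],
    [-1.5, 0, 0],
    [-1, 0, 0],
    [0, 0, 0],
    [0, 0, 0],
  ],
  roll=[0, 0, 0, 0, 0, 0, 0, 0, 0, 0, 0],
  hand=[1, 1, 1, 1, 1, 1, 1, 1, 1, 1, 1],
)

```text
time_s: 8.83
position: [0.5555, 0.0089, 0.1732]
ee_rot: [[-0.939, 0.344, -0.0], [0.344, 0.939, 0.0], [0.0, -0.0, -1.0]]
ft_force: [0.5, -0.1, -2.0]
finger_gap: 0.0239
grip_force: 30.0
```

```bash
python3 -c "
from h import *
where()"
```

```text
tube xy [-6.05 -0.66] z 173.22 F tube [0.52 0.11] -2.01
```

Emit:
servo_tool(
  travel=[
    [-1, -0.5, 0],
    [-1, 0, 0],
    [-1, 0, 0],
    [-1, 0, 0],
    [-1, 0, 0],
    [-1, 0, 0],
    [-0.5, 0, 0],
    [0, 0, 0],
    [0, 0, 0],
  ],
  roll=[0, 0, 0, 0, 0, 0, 0, 0, 0],
  hand=[1, 1, 1, 1, 1, 1, 1, 1, 1],
)

```text
time_s: 9.58
position: [0.5615, 0.0061, 0.1732]
ee_rot: [[-0.939, 0.344, -0.0], [0.344, 0.939, 0.0], [0.0, -0.0, -1.0]]
ft_force: [-0.1, 0.7, -1.9]
finger_gap: 0.0236
grip_force: 30.0
```

```bash
python3 -c "
from h import *
where()"
```

```text
tube xy [ 0.5  -1.17] z 173.19 F tube [-0.35  0.65] -1.91
```

Emit:
servo_tool(
  travel=[
    [-0.7, 0, 0],
    [-0.7, 0, 0],
    [-0.6, 0, 0],
    [0, 0, 0],
    [0, 0, 0],
  ],
  roll=[0, 0, 0, 0, 0],
  hand=[1, 1, 1, 1, 1],
)

```text
time_s: 10.0
position: [0.5634, 0.0055, 0.1732]
ee_rot: [[-0.939, 0.344, -0.0], [0.344, 0.939, 0.0], [0.0, 0.0, -1.0]]
ft_force: [0.9, -0.3, -1.0]
finger_gap: 0.0237
grip_force: 30.0
```

```bash
python3 -c "
from h import *
where()"
```

```text
tube xy [ 2.52 -1.15] z 173.24 F tube [ 0.92 -0.01] -0.99
```

Emit:
servo_tool(
  travel=[
    [-0.7, 0.6, 0],
    [-0.7, 0.6, 0],
    [-0.6, 0, 0],
    [0, 0, 0],
    [0, 0, 0],
    [0, 0, 0],
  ],
  roll=[0, 0, 0, 0, 0, 0],
  hand=[1, 1, 1, 1, 1, 1],
)

```text
time_s: 10.5
position: [0.5652, 0.0059, 0.1731]
ee_rot: [[-0.939, 0.344, -0.001], [0.344, 0.939, -0.0], [0.001, -0.0, -1.0]]
ft_force: [-1.2, -0.1, -1.1]
finger_gap: 0.0235
grip_force: 30.0
```

```bash
python3 -c "
from h import *
where()"
```

```text
tube xy [ 4.13 -0.08] z 173.12 F tube [-1.06 -0.45] -1.06
```

Emit:
servo_tool(
  travel=[
    [-0.7, 0, 0],
    [-0.7, 0, 0],
    [-0.6, 0, 0],
    [0, 0, 0],
    [0, 0, 0],
    [0, 0, 0],
  ],
  roll=[0, 0, 0, 0, 0, 0],
  hand=[1, 1, 1, 1, 1, 1],
)

```text
time_s: 11.0
position: [0.5675, 0.0052, 0.1732]
ee_rot: [[-0.939, 0.344, -0.0], [0.344, 0.939, -0.0], [0.0, -0.0, -1.0]]
ft_force: [-2.4, 1.2, -1.6]
finger_gap: 0.0237
grip_force: 30.0
```

```bash
python3 -c "
from h import *
where(); arm.read_camera('top'); where(); arm.read_camera('top'); where()"
```

```text
tube xy [ 6.46 -0.03] z 173.17 F tube [-2.68  0.29] -1.55
tube xy [ 6.45 -0.03] z 173.17 F tube [-0.87 -0.94] -0.53
tube xy [ 6.44 -0.03] z 173.18 F tube [-2.06 -1.27] -0.12
```

Contact felt (about −2 N along the tube) with the rod at about +6 mm, so the crossbar is in the hook. I'll back off slightly and lift slowly.

Emit:
servo_tool(
  travel=[
    [0.5, 0, 0],
    [0.5, 0, -1],
    [0, 0, -2],
    [0, 0, -2],
    [0, 0, -2],
    [0, 0, -2],
    [0, 0, -2],
    [0, 0, -1],
    [0, 0, -1],
    [0, 0, -1],
    [0, 0, -1],
    [0, 0, -1],
    [0, 0, -1],
    [0, 0, -1],
    [0, 0, -1],
    [0, 0, -1],
    [0, 0, 0],
    [0, 0, 0],
    [0, 0, 0],
  ],
  roll=[0, 0, 0, 0, 0, 0, 0, 0, 0, 0, 0, 0, 0, 0, 0, 0, 0, 0, 0],
  hand=[1, 1, 1, 1, 1, 1, 1, 1, 1, 1, 1, 1, 1, 1, 1, 1, 1, 1, 1],
)

```text
time_s: 12.68
position: [0.5665, 0.0056, 0.1932]
ee_rot: [[-0.939, 0.344, -0.0], [0.344, 0.939, 0.0], [0.0, -0.0, -1.0]]
ft_force: [-0.4, 1.1, -4.4]
finger_gap: 0.0237
grip_force: 30.0
```

```bash
python3 -c "
from h import *
where(); arm.read_camera('top'); where(); arm.read_camera('top'); where()"
```

```text
tube xy [5.45 0.03] z 193.18 F tube [-0.74  0.85] -4.35
tube xy [5.45 0.02] z 193.19 F tube [-0.41 -0.13] -5.09
tube xy [5.47 0.06] z 193.19 F tube [-0.2  -0.04] -4.14
```

The load is about 2.9 N and the rail is coming up. I'll ease it toward mid-tube while raising it.

Emit:
servo_tool(
  travel=[
    [1, 0, -2],
    [1, 0, -2],
    [1, 0, -2],
    [1, 0, -2],
    [1, 0, -2],
    [1, 0, -2],
    [1, 0, -2],
    [1, 0, -2],
    [0, 0, -3],
    [0, 0, -4],
    [0, 0, -5],
    [0, 0, -5],
    [0, 0, -5],
    [0, 0, -5],
    [0, 0, -4],
    [0, 0, -2],
    [0, 0, 0],
    [0, 0, 0],
    [0, 0, 0],
  ],
  roll=[0, 0, 0, 0, 0, 0, 0, 0, 0, 0, 0, 0, 0, 0, 0, 0, 0, 0, 0],
  hand=[1, 1, 1, 1, 1, 1, 1, 1, 1, 1, 1, 1, 1, 1, 1, 1, 1, 1, 1],
)

```text
time_s: 14.37
position: [0.5588, 0.0083, 0.2419]
ee_rot: [[-0.939, 0.344, -0.001], [0.344, 0.939, -0.0], [0.001, -0.0, -1.0]]
ft_force: [-0.2, 0.3, -4.2]
finger_gap: 0.0238
grip_force: 30.0
```

```bash
python3 -c "
from h import *
where(); s=save('scene','scene2'); where()
cv2.imwrite('pics/s2.png',cv2.resize(cv2.imread('pics/scene2.png')[150:320,210:330],(400,566),interpolation=cv2.INTER_CUBIC))"
```

```text
tube xy [-2.73 -0.06] z 241.87 F tube [-0.33  0.23] -4.17
tube xy [-2.71 -0.05] z 241.86 F tube [0.7  0.09] -3.27
```

View pics/s2.png

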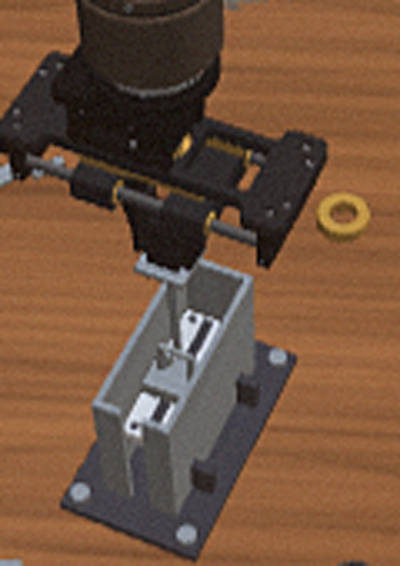

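The picture shows the eye hooked (~175,355), the carriage hanging below it, and the rail rising level inside the tube. I'll keep lifting until it clears the mouth.

Emit:
servo_tool(
  travel=[
    [0, 0, -3],
    [0, 0, -5],
    [0, 0, -6],
    [0, 0, -6],
    [0, 0, -6],
    [0, 0, -6],
    [0, 0, -7],
    [0, 0, -8],
    [0, 0, -8],
    [0, 0, -8],
    [0, 0, -8],
    [0, 0, -8],
    [0, 0, -8],
    [0, 0, -8],
    [0, 0, -8],
    [0, 0, -6],
    [0, 0, -4],
    [0, 0, -2],
    [0, 0, 0],
    [0, 0, 0],
  ],
  roll=[0, 0, 0, 0, 0, 0, 0, 0, 0, 0, 0, 0, 0, 0, 0, 0, 0, 0, 0, 0],
  hand=[1, 1, 1, 1, 1, 1, 1, 1, 1, 1, 1, 1, 1, 1, 1, 1, 1, 1, 1, 1],
)

```text
time_s: 16.08
position: [0.5589, 0.0083, 0.3569]
ee_rot: [[-0.939, 0.344, -0.001], [0.344, 0.939, 0.0], [0.001, -0.0, -1.0]]
ft_force: [-0.3, 0.6, -3.9]
finger_gap: 0.0239
grip_force: 30.0
```

Emit:
servo_tool(
  travel=[
    [0, 0, 0],
    [0, 0, 0],
    [0, 0, 0],
  ],
  roll=[0, 0, 0],
  hand=[1, 1, 1],
)

```text
time_s: 16.33
position: [0.559, 0.0083, 0.3569]
ee_rot: [[-0.939, 0.344, -0.001], [0.344, 0.939, -0.0], [0.001, -0.0, -1.0]]
ft_force: [1.2, -0.3, -4.3]
finger_gap: 0.0237
grip_force: 30.0
```

```bash
python3 -c "
from h import *
where(); s=save('scene','scene3'); P=cloud(s); a=np.radians(TY)
d=P[...,:2]*1000-TC; X=d@np.array([np.cos(a),np.sin(a)]); Y=d@np.array([-np.sin(a),np.cos(a)]); z=P[...,2]*1000
m=(abs(Y)<30)&(abs(X)<90)&(z>140)&(z<215); print(m.sum(),z[m].min())
for b in range(-80,90,10):
    k=m&(X>=b)&(X<b+10)
    if k.sum(): print(b,k.sum(),np.percentile(z[k],[0,10,50,90,100]).round(1))
plan(505,-247,360,-168.7)"
```

```text
tube xy [-2.6  -0.01] z 356.88 F tube [1.26 0.13] -4.28
784 178.88977891810742
-70 1 [186.4 186.4 186.4 186.4 186.4]
-60 54 [183.9 187.1 189.4 191.3 192.5]
-50 65 [179.9 187.5 189.9 191.6 194.4]
-40 53 [182.6 187.9 189.8 191.9 193.9]
-30 35 [180.4 185.7 189.5 192.4 194.3]
-20 12 [179.7 185.1 190.3 202.7 204.5]
-10 47 [181.9 187.  204.3 207.3 208.8]
0 79 [178.9 194.2 205.6 209.5 214.6]
10 83 [179.6 191.2 204.9 207.4 209.3]
20 121 [183.4 189.9 194.8 204.6 208.2]
30 70 [184.1 189.6 192.3 194.6 197. ]
40 76 [180.2 190.  193.  195.7 197.5]
50 88 [181.3 183.7 191.3 194.8 197. ]
t 16.38 p [559.    8.3 356.9] yaw 159.88 roll -0.548 shift [ 103.  -239.8   -3. ] F [ 0.23 -0.03 -4.66] gap 0.0234 q [  17.   12.    4.   -0.  -81. -128.]
```

The rail hangs level (about 2° tilt), clear of the mouth (underside ≈ 179 mm), and its centre is nearly under the rod. I'll carry it to the tray.

Emit:
servo_tool(
  travel=[
    [-0.5, -4, 0],
    [-1, -8, 0],
    [-2, -12, 0],
    [-2, -16, 0],
    [-3, -19, 0],
    [-3, -21, 0],
    [-3, -21, 0],
    [-3, -21, 0],
    [-3, -21, 0],
    [-3, -21, 0],
    [-3, -21, 0],
    [-3, -19, 0],
    [-2.5, -17, 0],
    [-2, -14, 0],
    [-1, -11, 0],
    [-1, -7, 0],
    [-0.5, -4, 0],
    [0, -1, 0],
    [0, 0, 0],
    [0, 0, 0],
  ],
  roll=[0, 0, 0, 0, 0, 0, 0, 0, 0, 0, 0, 0, 0, 0, 0, 0, 0, 0, 0, 0],
  hand=[1, 1, 1, 1, 1, 1, 1, 1, 1, 1, 1, 1, 1, 1, 1, 1, 1, 1, 1, 1],
)

```text
time_s: 18.05
position: [0.5047, -0.246, 0.3572]
ee_rot: [[-0.939, 0.343, 0.0], [0.343, 0.939, 0.0], [0.0, 0.0, -1.0]]
ft_force: [0.2, 0.2, -4.3]
finger_gap: 0.0239
grip_force: 30.0
```

Emit:
servo_tool(
  travel=[
    [0, 0, 0],
    [0, 0, 3],
    [0, 0, 6],
    [0, 0, 8],
    [0, 0, 8],
    [0, 0, 8],
    [0, 0, 8],
    [0, 0, 8],
    [0, 0, 8],
    [0, 0, 8],
    [0, 0, 8],
    [0, 0, 8],
    [0, 0, 8],
    [0, 0, 5],
    [0, 0, 3],
    [0, 0, 1],
    [0, 0, 0],
    [0, 0, 0],
  ],
  roll=[-0.01, -0.02, -0.03, -0.04, -0.045, -0.045, -0.045, -0.045, -0.045, -0.045, -0.045, -0.045, -0.04, -0.03, -0.015, -0.003, 0, 0],
  hand=[1, 1, 1, 1, 1, 1, 1, 1, 1, 1, 1, 1, 1, 1, 1, 1, 1, 1],
)

```text
time_s: 19.55
position: [0.5048, -0.2465, 0.2596]
ee_rot: [[-0.981, -0.196, 0.001], [-0.196, 0.981, -0.0], [-0.001, -0.0, -1.0]]
ft_force: [0.0, -0.3, -3.6]
finger_gap: 0.0238
grip_force: 30.0
```

```bash
python3 -c "
from h import *
plan(505.5,-247,215,-168.7); s=save('scene','scene4')
cv2.imwrite('pics/s4.png',cv2.resize(s['pixels'][140:320,90:250,::-1],(640,720))[60:660])"
```

```text
t 19.55 p [ 504.8 -246.5  259.6] yaw -168.72 roll -0.0 shift [-0.5 -0.6 44.6] F [ 0.02 -0.29 -3.64] gap 0.0238 q [ -9.  15.  -7.   0. -69. -69.]
```

View pics/s4.png

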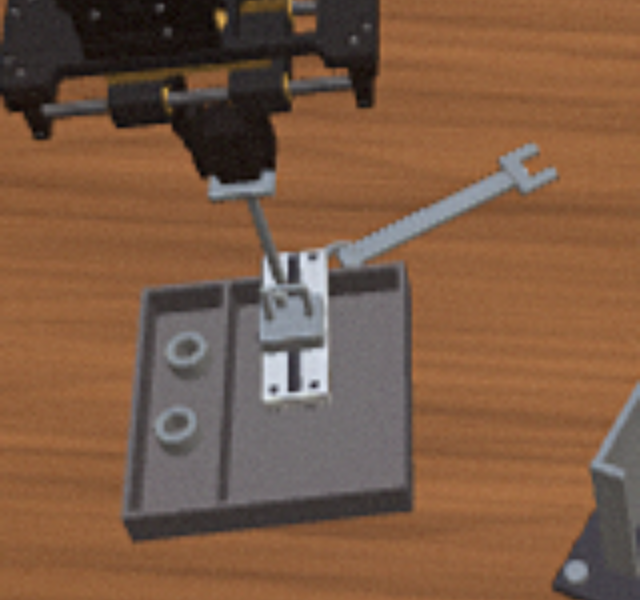

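The rail hangs level and parallel over the large bay (~295,325 at about 80 mm height), clear of the divider (~228). I'll lower it gently.

Emit:
servo_tool(
  travel=[
    [0, 0, 3],
    [0, 0, 5],
    [0, 0, 7],
    [0, 0, 7],
    [0, 0, 7],
    [0, 0, 7],
    [0, 0, 7],
    [0, 0, 7],
    [0, 0, 5],
    [0, 0, 4],
    [0, 0, 3],
    [0, 0, 2],
    [0, 0, 1],
    [0, 0, 1],
    [0, 0, 1],
    [0, 0, 1],
    [0, 0, 1],
    [0, 0, 0],
    [0, 0, 0],
  ],
  roll=[0, 0, 0, 0, 0, 0, 0, 0, 0, 0, 0, 0, 0, 0, 0, 0, 0, 0, 0],
  hand=[1, 1, 1, 1, 1, 1, 1, 1, 1, 1, 1, 1, 1, 1, 1, 1, 1, 1, 1],
)

```text
time_s: 21.18
position: [0.5046, -0.2465, 0.1903]
ee_rot: [[-0.981, -0.196, 0.0], [-0.196, 0.981, -0.0], [0.0, -0.0, -1.0]]
ft_force: [-0.5, 0.6, -3.1]
finger_gap: 0.0239
grip_force: 30.0
```

Emit:
servo_tool(
  travel=[
    [0, 0, 1],
    [0, 0, 1],
    [0, 0, 1],
    [0, 0, 1],
    [0, 0, 1],
    [0, 0, 1],
    [0, 0, 1],
    [0, 0, 1],
    [0, 0, 0],
    [0, 0, 0],
  ],
  roll=[0, 0, 0, 0, 0, 0, 0, 0, 0, 0],
  hand=[1, 1, 1, 1, 1, 1, 1, 1, 1, 1],
)

```text
time_s: 22.02
position: [0.5047, -0.2466, 0.1824]
ee_rot: [[-0.981, -0.196, 0.0], [-0.196, 0.981, -0.0], [-0.0, -0.0, -1.0]]
ft_force: [0.7, 0.4, -2.6]
finger_gap: 0.0238
grip_force: 30.0
```

```bash
python3 -c "
from h import *
for i in range(3): plan(505.5,-247,168,-168.7); arm.read_camera('top')"
```

```text
t 22.02 p [ 504.7 -246.6  182.4] yaw -168.72 roll -0.0 shift [-0.7 -0.5 14.4] F [ 0.66  0.42 -2.56] gap 0.0238 q [-10.  19. -13.   0. -58. -69.]
t 22.07 p [ 504.7 -246.6  182.4] yaw -168.72 roll -0.0 shift [-0.7 -0.6 14.4] F [-0.2  -0.09 -1.62] gap 0.0239 q [-10.  19. -13.   0. -58. -69.]
t 22.12 p [ 504.7 -246.6  182.4] yaw -168.72 roll -0.0 shift [-0.7 -0.6 14.4] F [ 0.34 -0.47 -2.67] gap 0.0242 q [-10.  19. -13.   0. -58. -69.]
```

Emit:
servo_tool(
  travel=[
    [0, 0, 1],
    [0, 0, 1],
    [0, 0, 1],
    [0, 0, 1],
    [0, 0, 1],
    [0, 0, 1],
    [0, 0, 1],
    [0, 0, 1],
    [0, 0, 1],
    [0, 0, 1],
    [0, 0, 1],
    [0, 0, 1],
    [0, 0, 1],
    [0, 0, 1],
    [0, 0, 0],
    [0, 0, 0],
    [0, 0, 0],
  ],
  roll=[0, 0, 0, 0, 0, 0, 0, 0, 0, 0, 0, 0, 0, 0, 0, 0, 0],
  hand=[1, 1, 1, 1, 1, 1, 1, 1, 1, 1, 1, 1, 1, 1, 1, 1, 1],
)

```text
time_s: 23.58
position: [0.5046, -0.2465, 0.1683]
ee_rot: [[-0.981, -0.196, 0.0], [-0.196, 0.981, -0.0], [-0.0, -0.0, -1.0]]
ft_force: [0.3, -0.6, -0.9]
finger_gap: 0.0234
grip_force: 30.0
```

```bash
python3 -c "
from h import *
for i in range(3): plan(505.5,-247,168,-168.7); arm.read_camera('top')"
```

```text
t 23.58 p [ 504.6 -246.5  168.3] yaw -168.72 roll -0.0 shift [-0.8 -0.6  0.3] F [ 0.29 -0.61 -0.94] gap 0.0234 q [-10.  19. -14.   0. -56. -69.]
t 23.63 p [ 504.6 -246.5  168.3] yaw -168.72 roll -0.0 shift [-0.8 -0.7  0.3] F [ 0.06 -0.41 -2.11] gap 0.0237 q [-10.  19. -14.   0. -56. -69.]
t 23.68 p [ 504.6 -246.5  168.3] yaw -168.72 roll -0.0 shift [-0.8 -0.7  0.3] F [ 0.28  0.48 -1.33] gap 0.0237 q [-10.  19. -14.   0. -56. -69.]
```

Emit:
servo_tool(
  travel=[
    [1, 0, 0],
    [1.5, 0, 0],
    [1.5, 0, 0],
    [2, 0, 0],
    [2, 0, 0],
    [2, 0, 0],
    [2, 0, 0],
    [2, 0, 0],
    [2, 0, 0],
    [2, 0, 0],
    [2, 0, 0],
    [2, 0, 0],
    [2, 0, 0],
    [2, 0, 0],
    [2, 0, 0],
    [2, 0, 0],
    [1, 0, 0],
    [0, 0, 0],
  ],
  roll=[0, 0, 0, 0, 0, 0, 0, 0, 0, 0, 0, 0, 0, 0, 0, 0, 0, 0],
  hand=[1, 1, 1, 1, 1, 1, 1, 1, 1, 1, 1, 1, 1, 1, 1, 1, 1, 1],
)

```text
time_s: 25.23
position: [0.4739, -0.2526, 0.1683]
ee_rot: [[-0.981, -0.195, -0.0], [-0.195, 0.981, 0.0], [0.0, 0.0, -1.0]]
ft_force: [1.2, 0.3, -1.8]
finger_gap: 0.0242
grip_force: 30.0
```

```bash
python3 -c "
from h import *
plan(505.5,-247,300,-168.7); s=save('scene','scene5')
cv2.imwrite('pics/s5.png',cv2.resize(s['pixels'][180:310,100:230,::-1],(600,600),interpolation=cv2.INTER_CUBIC))"
```

```text
t 25.23 p [ 473.9 -252.6  168.3] yaw -168.73 roll -0.001 shift [ -32.1   -0.7 -131.7] F [ 1.19  0.27 -1.83] gap 0.0242 q [-11.  17. -18.  -0. -55. -68.]
```

View pics/s5.png

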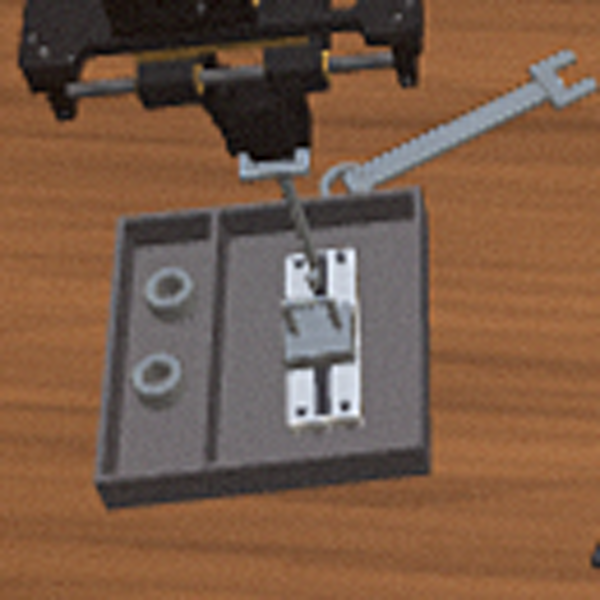

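The rail lies flat in the large bay (~320,340), and the hook is clear behind the eye (~315,270). I'll raise the picker and return to the fork.

Emit:
servo_tool(
  travel=[
    [0, 0, -2],
    [0, 0, -4],
    [0, 0, -8],
    [0, 0, -12],
    [0, 0, -20],
    [0, 0, -25],
    [0, 0, -25],
    [0, 0, -20],
    [0, 0, -11],
    [-4, 20, -5],
    [-6, 31, 0],
    [-6, 31, 0],
    [-6, 31, 0],
    [-6, 31, 0],
    [-6, 31, 0],
    [-6, 31, 0],
    [-6, 31, 0],
    [-6, 31, 0],
    [-6, 31, 0],
    [-6, 31, 0],
  ],
  roll=[0, 0, 0, 0, 0, 0, 0, 0, 0, 0, 0, 0, 0, 0, 0, 0, 0, 0, 0, 0],
  hand=[1, 1, 1, 1, 1, 1, 1, 1, 1, 1, 1, 1, 1, 1, 1, 1, 1, 1, 1, 1],
)

```text
time_s: 26.95
position: [0.4721, 0.0852, 0.3014]
ee_rot: [[-0.981, -0.196, 0.002], [-0.196, 0.981, 0.001], [-0.002, 0.0, -1.0]]
ft_force: [0.2, 0.8, -1.5]
finger_gap: 0.0238
grip_force: 30.0
```

```bash
python3 -c "
from h import *
plan(472.5,244.5,300,-169)"
```

```text
t 26.95 p [472.1  85.2 301.4] yaw -168.71 roll 0.005 shift [-30.7 156.3   1.5] F [ 0.16  0.83 -1.46] gap 0.0238 q [  30.    5.  -13.    0.  -72. -108.]
```

Emit:
servo_tool(
  travel=[
    [-6, 31, 0],
    [-6, 31, 0],
    [-6, 28, 0],
    [-5, 24, 0],
    [-3, 16, 0],
    [-2, 8, 0],
    [-1, 4, 0],
    [0, 0, 0],
    [0, 0, 0],
    [0, 0, 0],
  ],
  roll=[0.005, 0, 0, 0, 0, 0, 0, 0, 0, 0],
  hand=[1, 1, 1, 1, 1, 1, 1, 1, 1, 1],
)

```text
time_s: 27.78
position: [0.4737, 0.2274, 0.3004]
ee_rot: [[-0.982, -0.189, -0.0], [-0.189, 0.982, -0.0], [0.0, -0.0, -1.0]]
ft_force: [-0.2, -0.7, -2.5]
finger_gap: 0.0239
grip_force: 30.0
```

```bash
python3 -c "
from h import *
plan(472.5,244.5,168,-169)"
```

```text
t 27.78 p [473.7 227.4 300.4] yaw -169.08 roll -0.001 shift [ -2.1  17.1 132.4] F [-0.17 -0.74 -2.52] gap 0.0239 q [  43.   10.   -7.    0.  -73. -122.]
```

Emit:
servo_tool(
  travel=[
    [-1, 8, 0],
    [-1, 7, 4],
    [0, 2, 10],
    [0, 0, 18],
    [0, 0, 22],
    [0, 0, 22],
    [0, 0, 20],
    [0, 0, 16],
    [0, 0, 10],
    [0, 0, 6],
    [0, 0, 3],
    [0, 0, 1],
    [0, 0, 0],
    [0, 0, 0],
  ],
  roll=[0, 0, 0, 0, 0, 0, 0, 0, 0, 0, 0, 0, 0, 0],
  hand=[1, 1, 1, 1, 1, 1, 1, 1, 1, 1, 1, 1, 1, 1],
)

```text
time_s: 28.95
position: [0.4728, 0.246, 0.1691]
ee_rot: [[-0.982, -0.191, 0.001], [-0.191, 0.982, 0.001], [-0.002, 0.001, -1.0]]
ft_force: [0.4, 0.7, -1.9]
finger_gap: 0.0236
grip_force: 30.0
```

```bash
python3 -c "
from h import *
plan(472.5,244.5,168,-169);plan(555.9,260.7,168,-169)"
```

```text
t 28.95 p [472.8 246.  169.1] yaw -169.0 roll -0.0 shift [ 0.6 -1.4  1.1] F [ 0.41  0.67 -1.94] gap 0.0236 q [  45.   17.  -18.    0.  -55. -124.]
t 28.95 p [472.8 246.  169.1] yaw -169.0 roll -0.0 shift [-84.4  -1.4   1.3] F [ 0.41  0.67 -1.94] gap 0.0236 q [  45.   17.  -18.    0.  -55. -124.]
```

Emit:
servo_tool(
  travel=[
    [0, -1.4, 0],
    [-4, 0, 0],
    [-8, 0, 0],
    [-8, 0, 0],
    [-8, 0, 0],
    [-8, 0, 0],
    [-6, 0, 0],
    [-4, 0, 0],
    [-3, 0, 0],
    [-3, 0, 0],
    [0, 0, 0],
    [0, 0, 0],
  ],
  roll=[0, 0, 0, 0, 0, 0, 0, 0, 0, 0, 0, 0],
  hand=[1, 1, 1, 1, 1, 1, 1, 1, 1, 1, 1, 1],
)

```text
time_s: 29.95
position: [0.5236, 0.2541, 0.1682]
ee_rot: [[-0.982, -0.191, -0.0], [-0.191, 0.982, -0.0], [0.0, -0.0, -1.0]]
ft_force: [0.3, -0.1, -1.3]
finger_gap: 0.0238
grip_force: 30.0
```

```bash
python3 -c "
from h import *
plan(555.9,260.7,168,-169)"
```

```text
t 29.95 p [523.6 254.1 168.2] yaw -169.02 roll -0.0 shift [-33.    0.4   0.1] F [ 0.31 -0.07 -1.26] gap 0.0238 q [  42.   21.  -11.   -0.  -58. -121.]
```

Inside the slot with no side force, so I'll go on to the seat and lower it.

Emit:
servo_tool(
  travel=[
    [-4, 0.3, 0],
    [-6, 0, 0],
    [-6, 0, 0],
    [-6, 0, 0],
    [-5, 0, 0],
    [-4, 0, 0],
    [-2, 0, 0],
    [0, 0, 0],
    [0, 0, 3],
    [0, 0, 3],
    [0, 0, 3],
    [0, 0, 2],
    [0, 0, 1],
    [0, 0, 1],
    [0, 0, 0],
    [0, 0, 0],
    [0, 0, 0],
  ],
  roll=[0, 0, 0, 0, 0, 0, 0, 0, 0, 0, 0, 0, 0, 0, 0, 0, 0],
  hand=[1, 1, 1, 1, 1, 1, 1, 1, 1, 1, 1, 1, 1, 1, 1, 1, 1],
)

```text
time_s: 31.37
position: [0.5561, 0.2608, 0.1554]
ee_rot: [[-0.982, -0.191, 0.0], [-0.191, 0.982, 0.0], [-0.0, 0.0, -1.0]]
ft_force: [0.1, 1.2, -2.3]
finger_gap: 0.0238
grip_force: 30.0
```

```bash
python3 -c "
from h import *
for i in range(3): plan(555.9,260.7,152,-169); arm.read_camera('top')"
```

```text
t 31.37 p [556.1 260.8 155.4] yaw -169.0 roll -0.0 shift [ 0.2 -0.   3.4] F [ 0.11  1.25 -2.29] gap 0.0238 q [  40.   25.   -8.    0.  -58. -119.]
t 31.42 p [556.1 260.7 155.4] yaw -169.01 roll -0.0 shift [ 0.2 -0.   3.4] F [ 0.32 -0.13 -1.44] gap 0.0238 q [  40.   25.   -8.    0.  -58. -119.]
t 31.47 p [556.1 260.7 155.4] yaw -169.01 roll -0.0 shift [0.2 0.  3.4] F [-0.21  0.27 -1.57] gap 0.0236 q [  40.   25.   -8.    0.  -58. -119.]
```

Emit:
servo_tool(
  travel=[
    [0, 0, 1],
    [0, 0, 1],
    [0, 0, 1],
    [0, 0, 0.4],
    [0, 0, 0],
    [0, 0, 0],
    [0, 0, 0],
  ],
  roll=[0, 0, 0, 0, 0, 0, 0],
  hand=[1, 1, 1, 1, 1, 1, 1],
)

```text
time_s: 32.1
position: [0.556, 0.2607, 0.1519]
ee_rot: [[-0.982, -0.191, 0.0], [-0.191, 0.982, 0.0], [-0.0, 0.0, -1.0]]
ft_force: [-0.6, -1.0, -0.6]
finger_gap: 0.024
grip_force: 30.0
```

```bash
python3 -c "
from h import *
for i in range(3): plan(555.9,260.7,152,-169); arm.read_camera('top')"
```

```text
t 32.1 p [556.  260.7 151.9] yaw -169.01 roll -0.0 shift [ 0.1  0.  -0.1] F [-0.63 -0.99 -0.6 ] gap 0.024 q [  40.   25.   -8.    0.  -57. -119.]
t 32.15 p [556.  260.7 151.9] yaw -169.01 roll -0.0 shift [ 0.1  0.  -0.1] F [-0.61 -0.78  0.48] gap 0.024 q [  40.   25.   -8.    0.  -57. -119.]
t 32.2 p [556.  260.7 151.9] yaw -169.01 roll -0.0 shift [ 0.1  0.  -0.1] F [-0.06 -0.37 -0.76] gap 0.0234 q [  40.   25.   -8.    0.  -57. -119.]
```

The weight is off the wrist, so the picker is seated. I'll let go and retreat upward.

Emit:
servo_tool(
  travel=[
    [0, 0, 0],
    [0, 0, 0],
    [0, 0, 0],
    [0, 0, 0],
    [0, 0, 0],
    [0, 0, 0],
    [0, 0, 0],
    [0, 0, 0],
    [0, 0, 0],
    [0, 0, 0],
    [0, 0, -3],
    [0, 0, -5],
    [0, 0, -10],
    [0, 0, -15],
    [0, 0, -20],
    [0, 0, -20],
    [0, 0, -20],
    [0, 0, -15],
    [0, 0, -7],
    [0, 0, 0],
  ],
  roll=[0, 0, 0, 0, 0, 0, 0, 0, 0, 0, 0, 0, 0, 0, 0, 0, 0, 0, 0, 0],
  hand=[0, 0, 0, 0, 0, 0, 0, 0, 0, 0, 0, 0, 0, 0, 0, 0, 0, 0, 0, 0],
)

```text
time_s: 33.92
position: [0.5568, 0.2612, 0.2698]
ee_rot: [[-0.982, -0.191, 0.004], [-0.191, 0.982, 0.003], [-0.005, 0.002, -1.0]]
ft_force: [-0.2, 0.0, 0.4]
finger_gap: 0.0871
grip_force: 0.0
```

Emit:
servo_tool(
  travel=[
    [25, 0, 0],
    [35, 0, 0],
    [35, 0, 0],
    [25, 0, 0],
    [10, 0, 0],
    [0, 0, 0],
    [0, 0, 0],
    [0, 0, 0],
    [0, 0, 0],
    [0, 0, 0],
  ],
  roll=[0, 0, 0, 0, 0, 0, 0, 0, 0, 0],
  hand=[0, 0, 0, 0, 0, 0, 0, 0, 0, 0],
)

```text
time_s: 34.75
position: [0.4292, 0.2361, 0.2663]
ee_rot: [[-0.982, -0.19, -0.001], [-0.19, 0.982, -0.001], [0.001, -0.001, -1.0]]
ft_force: [0.6, -0.1, -0.2]
finger_gap: 0.0869
grip_force: 0.0
```

```bash
python3 -c "
from h import *
plan(555.9,260.7,152,-169)
s=save('scene','scene6'); P=cloud(s); z=P[...,2]
k=(abs(P[...,0]-.557)<.03)&(abs(P[...,1]-.26)<.03)&(z>.166)&(z<.18); print(k.sum(),[np.round(v,1) for v in cv2.minAreaRect((P[k][:,:2]*1000).astype(np.float32))],np.percentile(z[k],90))
cv2.imwrite('pics/s6.png',cv2.resize(s['pixels'][170:320,100:410,::-1],(800,387),interpolation=cv2.INTER_CUBIC))"
```

```text
t 34.75 p [429.2 236.1 266.3] yaw -169.05 roll -0.001 shift [-129.1    0.   114.2] F [ 0.63 -0.06 -0.21] gap 0.0869 q [  48.    8.  -15.    0.  -67. -127.]
120 [array([557.5, 261.2]), array([26. , 25.5]), np.float64(8.4)] 0.17819784401102381
```

View pics/s6.png

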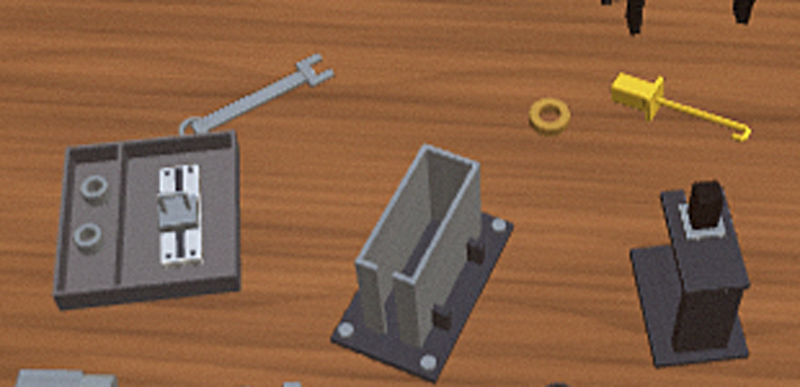

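The picture shows the rail flat in the large bay (~180,215), the tube empty, and the picker upright in the fork (~705,210) where it started. The hand is clear, so I'm handing in.

```bash
python3 -c "
from h import *
print(arm.job_done())"
```

```text
the job is handed in; nothing more can be done
None
```

The job is handed in after about 35 s of the 72 s limit: the rail lies flat in the tray's large bay, the picker hangs upright in its fork, and the hand is clear; no verdict came back.

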